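Lay out the crucible weighing station

ROBOT

A 6-joint arm with a two-finger parallel gripper is mounted at the origin on the work surface. World frame = base frame: x ahead of the robot, y to its left, z up, the work surface at z = 0. Lengths are in mm, angles in rad, forces in N, time in s.
With the tool pointing down it reaches from about 400 to 825 mm from the base axis. Payload 7 kg.
Tool frame: the origin (TCP) lies midway between the tips of the shut fingers; the grasp point (between the pads) lies 19 mm behind it (arm.grasp_offset is the distance from the TCP to the grasp point, in mm); x points along the fingers, y is the direction in which the jaws open and shut, and the axes are right-handed (so a half turn about x gives the same grasp; the last joint's range is limited). The gripper opens to 88 mm and grips with 3 to 60 N. Pads are 19 mm wide; open, the fingers measure 130 mm over their backs; the gripper's body (78 mm by 193 mm) begins 47 mm behind the grasp point.
Start: joints at [1.442, 0.359, 0.012, 0, -1.224, -0.288], TCP at [273.27, 617.186, 226.561] pointing down, gripper open.
Joint ranges: [-3.07, 3.07], [-1.43, 2.12], [-1.02, 1.25], [-3.03, 1.67], [-3.05, -0], [-3.03, 3.03]. Speed limits (rad/s): [2.39, 2.39, 3.01, 3.14, 3.14, 3.14].

INTERFACE

Orientations are given as a unit quaternion [w, x, y, z].
In Python, from station import arm, snapshot, ticket gives the robot as it stands.
- The arm moves only by the tool move_arm, never from a script. Its argument "plan" is one flat list of numbers, 6 for each row, row after row: the shift along the tool's x, y, z in mm, then the turn, a rotation vector about the tool's x, y, z in degrees. In form: [tx, ty, tz, ax, ay, az, tx, ty, tz, ax, ay, az, ...]. A call has 1 to 20 rows; each row is the pose to reach, as a shift and turn from the pose measured when the call began, along the tool's axes at that moment; what a row does not reach only later rows make up. A row lasts 1/8 s, in which the tool goes at most 62.5 mm and 10.7 degrees, less where a joint would pass 70% of its speed; a pose out of reach is approached as far as the arm can. A call with a gripper value outside its range is refused whole. "grip" is the gripper's target within -1 to 1 (shut at 1, half-way at 0, fully open at -1), set as the call begins (left out, the last holds). The fingers move at their own pace and stop on an object; "grip_force" is the grip in N (left out, the last holds). Time passes only in rows, so rows that repeat a pose let the fingers close. It gives the time, the measured TCP pose, the force and the opening at its end, in the units of the state.
- arm.sense(): the state, without advancing time (a new reading comes with each control period).
- snapshot(name): name is "scene" or "top"; returns a dict with "pixels" (400x640x3 uint8, red, green, blue), "depth" (400x640 float32, mm along the optical axis (not along the pixel's ray), 0 where there is no reading), "K" (3x3 intrinsics, pixels), "D" ([k1, k2, p1, p2, k3] as OpenCV has them; the pictures are not rectified), "rvec" (rotation vector, rad) and "tvec" (3), from world to camera coordinates, as OpenCV has them. Camera axes: x right, y down, z forward; pixel columns grow to the right and rows downward; lengths in mm; the calibration is good to about 2 mm. A picture is of the moment at which its call begins.
- ticket.hand_in(): hands the job in, once; it reports no verdict.
The state is a dict: "t": time; "joint_positions": joint angles; "qvel": joint speeds; "joint_torque": joint torques, N m; "position": TCP position; "orientation": TCP orientation; "ft_force": force on the tool from outside, world axes, zero at the start; "wrist_torque": the same for the moment, N m; "finger_gap": opening from 0.0 (shut) to 1.0 (fully open).
Only numpy, scipy, OpenCV 4.12 (cv2) and the standard library are available. Lean on these libraries where they do the work, as an engineer would, in place of code of your own. Each camera call takes 0.05 s, during which the arm holds its last target.

TASK

Lay out the weighing station on the white tray, each thing upright and centred on its own grey pad: the porcelain crucible on the middle pad of the front row, the amber sample jar to its left, the steel check weight to its right, and the tall pale bottle behind the crucible; left, right and behind are as seen from the robot. Put the porcelain lid on top of the crucible, lying flat and centred so that it closes the mouth. Leave the small vial and the rubber stopper where they are and tip nothing over.

Things in the scene. Friction and masses are not known exactly. Their poses are not given: they have to be found in the camera images.
- tray: white tray, fixed, 220 x 340 mm, 10 mm lip; origin: centre of underside, x away from robot, y left; floor at z 6 mm. Flat round grey pads 72 mm across, at tray x, y (mm): front left (-50, 105), front middle (-50, 0), front right (-50, -105), behind the middle (55, 0). In the left or right half of the bench, turned up to 0.2 rad; loose things start upright on a 4 mm grey mat beside it
- jar: sample jar: round amber jar with a paper band and a white screw cap, 56 mm across (cap 54 mm from 46 mm up), 66 mm high, about 180 g. Origin: centre of its underside, z up
- bottle: tall pale-blue plastic bottle, the only bottle on the mat, body 50 mm across up to 92 mm, then a shoulder and a white cap 28 mm across, 118 mm high in all, about 200 g. Origin: centre of its underside, z up
- crucible: white porcelain crucible, open straight-sided round cup, 58 mm across outside, 50 mm inside, 55 mm high, about 120 g. Origin: centre of its underside, z up
- lid: white porcelain lid: flat disc 66 mm across and 7 mm thick with an upright knob 18 mm across on its middle, 28 mm high in all, about 60 g; flat underneath, no rim, it simply lies on the crucible's edge. Origin: centre of its underside, z up
- weight: steel check weight: cylinder 40 mm across up to 45 mm, then a neck and a knob 25 mm across, 65 mm high in all, about 500 g. Origin: centre of its underside, z up
- vial: small amber vial with a black cap, 26 mm across, 48 mm high, stands on the mat in the same two rows of three as the five things to be moved (about 100 mm apart); not to be disturbed. Origin: centre of its underside, z up
- stopper: small dark rubber stopper, 22 to 27 mm across, 24 mm high, stands on the mat between the two rows; not to be disturbed. Origin: centre of its underside, z up
Mind the look-alikes: they are no part of the job. What is shaped like the weight but red is not meant.

How it is judged (in metres and radians):
At the end, for the whole second after the job is handed in: Jar, crucible, weight and bottle stand on the tray within 0.1 rad of upright, each within 12 mm in tray x and y of its pad centre and 4 mm of floor height; the lid lies level on the crucible (52 to 58 mm above its foot), within 8 mm of its axis; all at rest (x of jar in the frame of tray between -0.062 and -0.038 m and y of jar in the frame of tray between 0.093 and 0.117 m and z of jar in the frame of tray between 0.002 and 0.01 m and angle between each of jar, crucible, weight, bottle, lid's own z axis and vertical below 0.1 rad and x of crucible in the frame of tray between -0.062 and -0.038 m and y of crucible in the frame of tray between -0.012 and 0.012 m and z of crucible in the frame of tray between 0.002 and 0.01 m and x of weight in the frame of tray between -0.062 and -0.038 m and y of weight in the frame of tray between -0.117 and -0.093 m and z of weight in the frame of tray between 0.002 and 0.01 m and x of bottle in the frame of tray between 0.043 and 0.067 m and y of bottle in the frame of tray between -0.012 and 0.012 m and z of bottle in the frame of tray between 0.002 and 0.01 m and horizontal distance between lid and crucible below 0.008 m and z of lid in the frame of crucible between 0.052 and 0.058 m and linear speed of each of jar, bottle, crucible, weight, lid below 0.02 m/s); the robot touches nothing.
It fails at once if the vial or the stopper is moved by more than 25 mm (distance of any of vial, stopper from where it was at the start of the episode above 0.025 m).
It fails at once if one of the things is tipped over (tilted by more than 0.7 rad) (angle between any of jar, bottle, crucible, weight, lid, vial, stopper's own z axis and vertical above 0.7 rad).
It also fails if it takes over 131 s, if anything falls off the work surface, if the arm or the gripper's body presses on something with over 40 N, if the wrist force passes 120 N, or if a joint passes its speed limit or range.

## Working session

There is one attempt and no reset: what is moved stays moved. The work goes in short steps, Python scripts to look and compute and a tool call to move; the robot and the scene stay as the last step left them, time stands still between calls to the robot, and variables do not carry over. Pictures are saved under pics/ and viewed, and the job is handed in when it is done.

Besides the shell and the picture viewer there is one more tool, called after "Call:" as a command line: name --argument value ..., lists and objects as JSON in quotes. move_arm: Moves the arm, as the interface text tells. Its arguments: {"type":"object","properties":{"plan":{"type":"array","items":{"type":"number"}},"grip":{"type":"number"},"grip_force":{"type":"number"}},"required":["plan"]}

```bash
ls; mkdir -p pics
python3 - <<'E'
from station import arm, snapshot
import cv2,numpy as np
print(arm.sense())
for n in("scene","top"):
    s=snapshot(n); np.savez(f'{n}0.npz',**s)
    cv2.imwrite(f'pics/{n}0.png',s["pixels"][:,:,::-1])
    print(n,s["K"],s["D"],s["rvec"],s["tvec"])
E
```

```text
pics
{'t': 0.0, 'joint_positions': array([ 1.44211702e+00,  3.59401704e-01,  1.10633207e-02, -3.52355391e-04,
       -1.22409767e+00, -2.88094586e-01]), 'qvel': array([ 0.00211473,  0.00156198, -0.00010083,  0.00138649, -0.00019997,
       -0.00045039]), 'joint_torque': array([ 1.20999443e-04, -5.82718849e+01,  2.93053758e+01,  6.99712381e+00,
        7.01902361e-03, -1.49023922e-04]), 'position': array([273.07807664, 616.76170418, 225.61464879]), 'orientation': array([ 0.14574191, -0.69172954,  0.14691635,  0.69187074]), 'ft_force': array([0.39206406, 0.90479174, 0.45204096]), 'wrist_torque': array([ 0.01903593, -0.02320968, -0.00787452]), 'finger_gap': 0.9995709143319361}
scene [[383.96272178   0.         326.68524078]
 [  0.         383.96272178 202.53209862]
 [  0.           0.           1.        ]] [-0.09558152  0.          0.          0.          0.        ] [ 0.8801249   2.69170516 -0.81977715] [ 447.40699634 -317.95814181 1160.41259315]
top [[428.66331044   0.         325.94549009]
 [  0.         428.66331044 198.37204743]
 [  0.           0.           1.        ]] [-0.09124125  0.          0.          0.          0.        ] [ 2.15627175 -2.20204864  0.0567316 ] [  79.32930621  603.15235056 1043.12685534]
```

View pics/scene0.png

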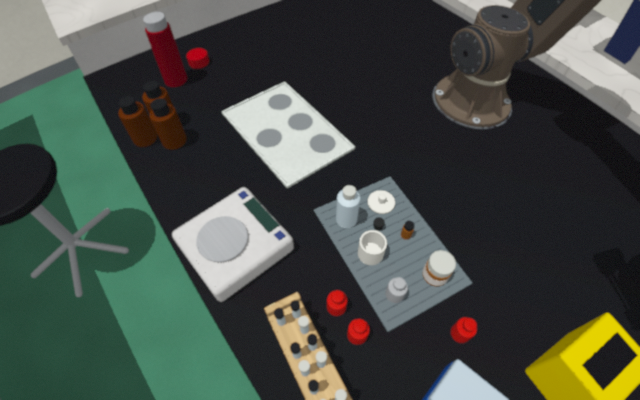

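View pics/top0.png

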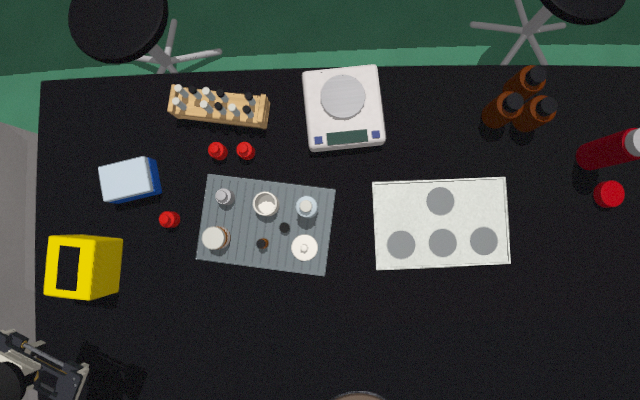

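The top view shows bottle (306,207), crucible (265,204), weight (223,197), jar (215,238), lid (304,247), vial (262,243) and stopper (284,227). Possible confusions:
- **Steel weight:** red weights at (217,151), (245,151) and (169,219). The steel one at (223,197) is the right one.
- **Jar:** amber bottles at (500,110), (530,80) and (540,110), and the vial at (262,243). The jar has a white cap and stands at (215,238).
- **Bottle:** the red bottle at (610,150). The pale one at (306,207) is the right one.
- **Crucible and lid:** the balance pan at (343,97) and the vials in the wooden rack.

Next, a close crop to check these and the measurements.

```bash
cat > h.py <<'E'
import numpy as np,cv2
def load(f): return dict(np.load(f))
def pt(s,uv,z):
    uv=np.asarray(uv,float).reshape(-1,1,2)
    n=cv2.undistortPoints(uv,s["K"],s["D"]).reshape(-1,2)
    R=cv2.Rodrigues(s["rvec"])[0];t=s["tvec"].reshape(3)
    d=np.c_[n,np.ones(len(n))]@R; c=-R.T@t
    k=(z-c[2])/d[:,2]
    return c+d*k[:,None]
def cloud(s):
    h,w=s["depth"].shape
    u,v=np.meshgrid(np.arange(w),np.arange(h))
    n=cv2.undistortPoints(np.stack([u,v],-1).reshape(-1,1,2).astype(float),s["K"],s["D"]).reshape(-1,2)
    z=s["depth"].reshape(-1); R=cv2.Rodrigues(s["rvec"])[0]
    p=(np.c_[n,np.ones(len(n))]*z[:,None]-s["tvec"].reshape(3))@R
    p[z==0]=np.nan
    return p.reshape(h,w,3)
E
python3 - <<'E'
from h import *
T=load('top0.npz');S=load('scene0.npz')
a=cv2.resize(T["pixels"][170:280,190:345],None,fx=5,fy=5,interpolation=cv2.INTER_CUBIC)
cv2.imwrite('pics/ctop.png',a[:,:,::-1])
a=cv2.resize(S["pixels"][170:335,305:480],None,fx=3.5,fy=3.5,interpolation=cv2.INTER_CUBIC)
cv2.imwrite('pics/cscene.png',a[:,:,::-1])
P=cloud(T)
# tray
g=T["pixels"].astype(int); m=((g.min(2)>170)).astype(np.uint8); m[:, :360]=0;m[:165]=0;m[280:]=0;m[:,520:]=0
c=max(cv2.findContours(m,0,2)[0],key=cv2.contourArea)
r=cv2.minAreaRect(c);print(r); b=pt(T,cv2.boxPoints(r),10);print(b.round(1)); print(b.mean(0),np.linalg.norm(np.diff(b,axis=0),axis=1))
x,y,w,h=cv2.boundingRect(c)
hull=np.zeros_like(m);cv2.fillPoly(hull,[c],1)
q=((g.max(2)<185)&(hull>0)).astype(np.uint8)
for k in cv2.findContours(q,0,1)[0]:
    if cv2.contourArea(k)>250:
        e=cv2.fitEllipse(k);print(np.round(e[0],1),np.round(e[1],1),pt(T,[e[0]],6).round(1))
for n,(u,v) in dict(bottle=(306,207),cruc=(265,204),weight=(223,197),jar=(215,238),lid=(304,247),vial=(262,243),stop=(284,227)).items():
    print(n,P[v,u].round(1),P[v-20:v+20,u-18:u+18,2][np.isfinite(P[v-20:v+20,u-18:u+18,2])].max())
E
```

```text
((440.944580078125, 222.83596801757812), (88.04309844970703, 134.4191131591797), 87.27368927001953)
[[ 644.   -49.1   10. ]
 [ 653.4 -392.2   10. ]
 [ 431.1 -393.    10. ]
 [ 424.4  -53.7   10. ]]
[ 538.23078747 -221.97273807   10.        ] [343.22518078 222.34664729 339.3714105 ]
[400.6 244.4] [27.4 27.6] [[ 486.2 -117.6    6. ]]
[442.3 242.5] [27.2 27.4] [[ 488.6 -222.8    6. ]]
[483.4 240.5] [27.  27.3] [[ 490.7 -327.8    6. ]]
[439.9 200.7] [26.7 27.5] [[ 593.6 -220.3    6. ]]
bottle [579.4 110.4 120.7] 126.75621488484589
cruc [594.6 220.7   8.9] 63.46410871449324
weight [610.2 312.9  66.4] 74.4236637720541
jar [512.6 331.5  71.3] 75.83909818825575
lid [485.9 122.7  29.5] 36.733546490928376
vial [498.3 222.2  52.1] 57.02112812022505
stop [535.8 171.3  28. ] 126.75621488484589
```

View pics/ctop.png

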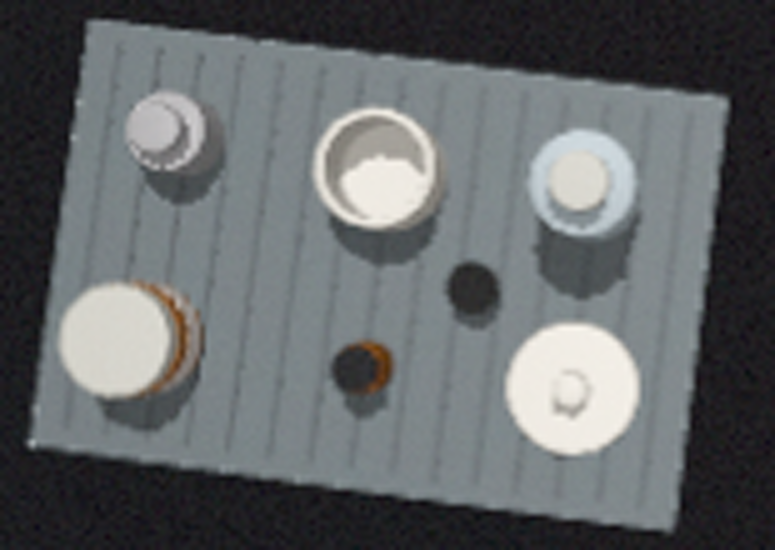

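View pics/cscene.png

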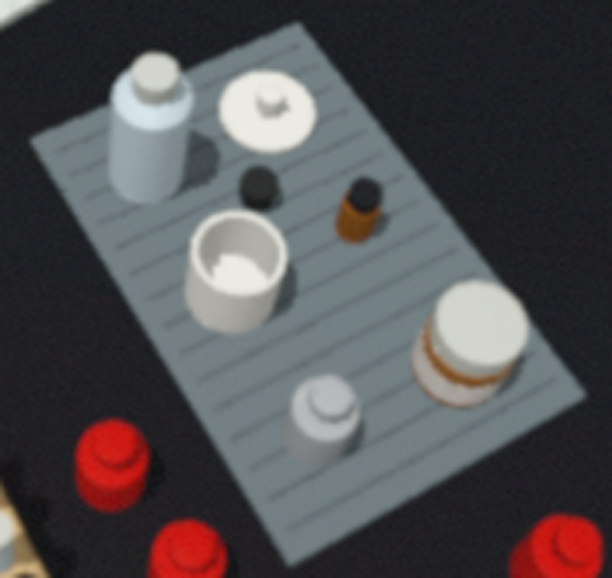

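```bash
cat > obj.py <<'E'
from h import *
from scipy.spatial.transform import Rotation as R
def whites(s,lo,box,minA):
    x0,x1,y0,y1=box
    g=s["pixels"].astype(int);m=(g.min(2)>lo).astype(np.uint8)
    k=np.zeros_like(m);k[y0:y1,x0:x1]=m[y0:y1,x0:x1]
    out=[]
    for c in cv2.findContours(k,0,1)[0]:
        if cv2.contourArea(c)>minA and len(c)>=5:
            h=cv2.convexHull(c); e=cv2.fitEllipse(h) if len(h)>=5 else cv2.fitEllipse(c); out.append(e)
    return out
E
python3 - <<'E'
from obj import *
T=load('top0.npz');S=load('scene0.npz')
for lo in (165,185):
  for e in whites(T,lo,(190,340,170,280),30): print(lo,np.round(e[0],1),np.round(e[1],1))
c=lambda x,y:((x+.5)/5-.5+190,(y+.5)/5-.5+170)
d=lambda x,y:((x+.5)/3.5-.5+305,(y+.5)/3.5-.5+170)
for n,a,b,z in [("bottle",(578,180),(157,72),122),("cruc",(375,169),(239,250),59),("jar",(115,341),(481,322),70),("weight",(155,128),(334,392),69),("lid",(573,388),(268,110),11),("vial",(361,369),(365,194),52),("stop",(473,287),(259,186),28)]:
    print(n,pt(T,[c(*a)],z).round(1)[0,:2],pt(S,[d(*b)],z).round(1)[0,:2])
for e in whites(S,170,(220,360,80,190),300): print('tray scene',e)
print('pads scene',pt(S,[(279.5,101.5),(300,121.5),(322.5,143.5),(269,138)],6).round(1))
from station import arm
s=arm.sense();q=s['orientation'];r=R.from_quat(q,scalar_first=True)
print(r.as_matrix().round(3))
# turn to (-Z,Y,X) or (-Z,-Y,-X)
for sg in(1,-1):
    G=np.array([[0,0,sg],[0,sg,0],[-1,0,0]],float)
    print(sg,(r.inv()*R.from_matrix(G)).as_rotvec(degrees=True))
E
```

```text
165 [304.1 247.1] [26.1 26.5]
165 [212.3 237.6] [21.6 22. ]
165 [306. 206.] [20.5 20.6]
165 [264.4 202.9] [23.6 24.3]
165 [222.7 195.6] [14.5 14.8]
185 [304.  247.2] [25.7 26.1]
185 [212.4 237.4] [20.8 21.3]
185 [306.1 205.3] [18.6 19.3]
185 [264.4 203. ] [23.1 23.7]
bottle [582.5 112. ] [582.4 114.8]
cruc [593.2 213.7] [593.3 215.2]
jar [513.1 337.7] [514.4 339.8]
weight [614.5 318. ] [612.9 320.1]
lid [484.6 123.5] [484.8 126.3]
vial [497.3 222.7] [499.8 229.4]
stop [535.8 170.8] [538.5 175.9]
tray scene ((286.56072998046875, 133.553955078125), (92.32450866699219, 127.8503189086914), 109.87251281738281)
pads scene [[ 490.5 -325.5    6. ]
 [ 488.6 -219.3    6. ]
 [ 486.7 -113.1    6. ]
 [ 593.6 -216.1    6. ]]
[[-0.    -0.405 -0.914]
 [-0.001 -0.914  0.405]
 [-1.     0.001 -0.   ]]
1 [ 1.56112394e+02 -1.17439591e-01 -1.26498723e-02]
-1 [-2.38875632e+01  9.15052460e-03 -8.49521513e-02]
```

Call:
move_arm --plan '[0, 17, -24, 8, 0, 0, 0, 34, -48, 16, 0, 0, 0, 51, -72, 24, 0, 0, 0, 68, -96, 32, 0, 0, 0, 84, -121, 40, 0, 0, 0, 100, -146, 48, 0, 0]' --grip -0.8

```text
t: 0.85
position: [366.4, 465.2, 225.5]
orientation: [-0.416, 0.572, -0.417, -0.571]
ft_force: [-0.2, 0.5, 0.2]
finger_gap: 0.897
```

```bash
cat > st.py <<'E'
from station import arm
import sys
from scipy.spatial.transform import Rotation as R
import numpy as np
s=arm.sense();r=R.from_quat(s['orientation'],scalar_first=True)
print('t',round(s['t'],2),'p',s['position'].round(1),'q',s['joint_positions'].round(3),'f',s['ft_force'].round(1),'gap mm',round(s['finger_gap']*88,1))
G=R.from_matrix(np.array([[0,0,1],[0,1,0],[-1,0,0]],float))
print('turn left',(r.inv()*G).as_rotvec(degrees=True).round(2))
if len(sys.argv)>3:
    d=np.array([float(v) for v in sys.argv[1:4]])-s['position']; print('world d',d.round(1),'tool d',(r.inv().apply(d)).round(1))
E
python3 st.py 582.5 113.3 226
```

```text
t 0.85 p [366.4 465.2 225.5] q [ 1.233  0.225 -0.177 -0.    -1.171 -0.922] f [-0.2  0.5  0.2] gap mm 78.9
turn left [ 1.0785e+02 -1.4000e-01  3.0000e-02]
world d [ 216.1 -351.9    0.5] tool d [ 1.000e-01 -9.780e+01 -4.012e+02]
```

Call:
move_arm --plan '[0, -7, -29, 7.7, 0, 0, 0, -14, -57, 15.4, 0, 0, 0, -21, -86, 23.1, 0, 0, 0, -28, -115, 30.8, 0, 0, 0, -35, -143, 38.5, 0, 0, 0, -42, -172, 46.2, 0, 0, 0, -49, -201, 53.9, 0, 0, 0, -56, -229, 61.6, 0, 0, 0, -63, -258, 69.3, 0, 0, 0, -70, -287, 77, 0, 0, 0, -77, -315, 84.7, 0, 0, 0, -84, -344, 92.4, 0, 0, 0, -91, -373, 100.1, 0, 0, 0, -98, -401, 107.8, 0, 0, 0, -98, -401, 107.8, 0, 0, 0, -98, -401, 107.8, 0, 0]'

```text
t: 2.85
position: [582.3, 113.6, 225.7]
orientation: [0.707, -0.001, 0.708, -0.0]
ft_force: [-0.8, 0.5, 0.0]
finger_gap: 0.9
```

```bash
python3 st.py 582.5 113.3 65
python3 - <<'E'
from station import snapshot
import cv2,numpy as np
s=snapshot("scene");cv2.imwrite('pics/s1.png',s["pixels"][:,:,::-1]);np.savez('s1.npz',**s)
E
```

```text
t 2.85 p [582.3 113.6 225.7] q [ 5.230e-01  2.270e-01 -1.750e-01  1.000e-03 -1.171e+00 -2.092e+00] f [-0.8  0.5  0. ] gap mm 79.2
turn left [ 0.11 -0.09  0.12]
world d [   0.2   -0.3 -160.7] tool d [1.607e+02 1.000e-01 4.000e-01]
```

View pics/s1.png

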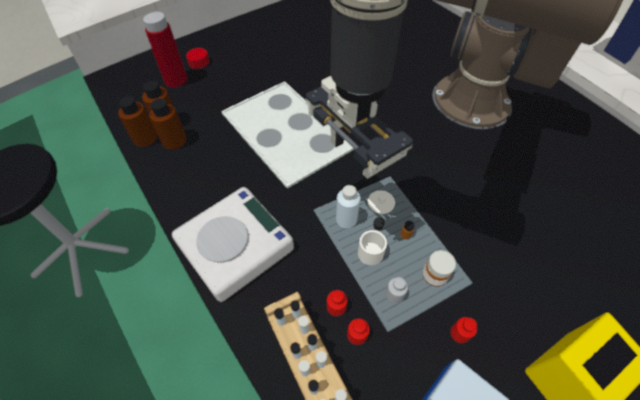

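Run:
```python
from h import *
s=load('s1.npz')
for p in [(582,113,226),(582,153,226),(582,73,226),(582,113,122),(582,113,4)]:
    print(p,cv2.projectPoints(np.array([p],float),s["rvec"],s["tvec"],s["K"],s["D"])[0].ravel().round(0))
a=cv2.resize(s["pixels"][70:240,280:430],None,fx=4,fy=3.5);cv2.imwrite('pics/s1c.png',a[:,:,::-1])
```

```text
(582, 113, 226) [352. 157.]
(582, 153, 226) [366. 171.]
(582, 73, 226) [339. 145.]
(582, 113, 122) [349. 190.]
(582, 113, 4) [346. 219.]
```

View pics/s1c.png

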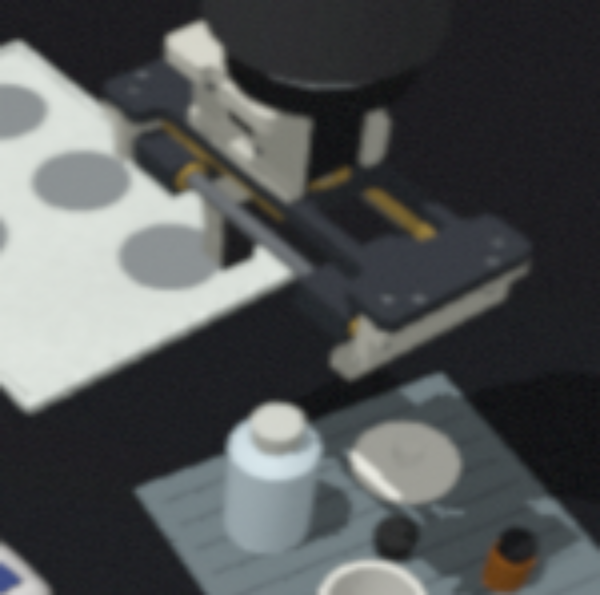

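Call:
move_arm --plan '[20, 0, 0, 0, 0, 0, 40, 0, 0, 0, 0, 0, 60, 0, 0, 0, 0, 0, 80, 0, 0, 0, 0, 0, 100, 0, 0, 0, 0, 0, 120, 0, 0, 0, 0, 0, 140, 0, 0, 0, 0, 0, 155, 0, 0, 0, 0, 0, 160, 0, 0, 0, 0, 0, 160, 0, 0, 0, 0, 0]'

```text
t: 4.15
position: [582.1, 113.8, 65.9]
orientation: [0.707, -0.002, 0.708, 0.0]
ft_force: [-0.1, 0.2, 0.8]
finger_gap: 0.9
```

Call:
move_arm --plan '[0, 0, 0, 0, 0, 0, 0, 0, 0, 0, 0, 0, 0, 0, 0, 0, 0, 0, 0, 0, 0, 0, 0, 0, 0, 0, 0, 0, 0, 0, 0, 0, 0, 0, 0, 0]' --grip 1 --grip_force 25

```text
t: 4.9
position: [582.2, 113.8, 66.2]
orientation: [0.707, -0.002, 0.707, 0.0]
ft_force: [-1.2, -1.2, 3.0]
finger_gap: 0.568
```

```bash
python3 st.py 593.6 -218.2 150
```

```text
t 4.9 p [582.2 113.8  66.2] q [ 5.230e-01  3.760e-01 -3.690e-01  2.000e-03 -8.270e-01 -2.092e+00] f [-1.2 -1.2  3. ] gap mm 50.0
turn left [ 0.18 -0.05  0.12]
world d [  11.4 -332.    83.8] tool d [ -83.1 -332.2   10.3]
```

Call:
move_arm --plan '[-10, 0, 0, 0, 0, 0, -25, 0, 0, 0, 0, 0, -40, 0, 0, 0, 0, 0, -50, -10, 0, 0, 0, 0, -55, -30, 1, 0, 0, 0, -55, -55, 2, 0, 0, 0, -55, -80, 3, 0, 0, 0, -55, -105, 4, 0, 0, 0, -55, -130, 5, 0, 0, 0, -55, -155, 6, 0, 0, 0, -55, -180, 7, 0, 0, 0, -55, -205, 8, 0, 0, 0, -55, -230, 9, 0, 0, 0, -55, -255, 10, 0, 0, 0, -55, -280, 10, 0, 0, 0, -55, -300, 10, 0, 0, 0, -55, -320, 10, 0, 0, 0, -55, -332, 10, 0, 0, 0, -55, -332, 10, 0, 0, 0, -55, -332, 10, 0, 0, 0]'

```text
t: 7.4
position: [593.3, -217.8, 121.8]
orientation: [0.707, -0.002, 0.707, 0.0]
ft_force: [0.2, 0.7, -2.1]
finger_gap: 0.567
```

```bash
python3 st.py 593.6 -218.2 68.5
```

```text
t 7.4 p [ 593.3 -217.8  121.8] q [-0.042  0.371 -0.224  0.003 -0.976 -1.527] f [ 0.2  0.7 -2.1] gap mm 49.9
turn left [ 0.19 -0.06  0.12]
world d [  0.3  -0.4 -53.3] tool d [53.3 -0.3  0.3]
```

Call:
move_arm --plan '[15, 0, 0, 0, 0, 0, 30, 0, 0, 0, 0, 0, 42, 0, 0, 0, 0, 0, 48, 0, 0, 0, 0, 0, 51, 0, 0, 0, 0, 0, 53, 0, 0, 0, 0, 0, 53, 0, 0, 0, 0, 0, 53, 0, 0, 0, 0, 0]'

```text
t: 8.4
position: [593.5, -217.9, 69.2]
orientation: [0.707, -0.002, 0.707, 0.0]
ft_force: [-1.0, 0.5, -2.1]
finger_gap: 0.567
```

```bash
python3 st.py 593.6 -218.2 68.2
```

```text
t 8.4 p [ 593.5 -217.9   69.2] q [-0.042  0.426 -0.278  0.003 -0.868 -1.527] f [-1.   0.5 -2.1] gap mm 49.9
turn left [ 0.19 -0.02  0.12]
world d [ 0.1 -0.3 -1. ] tool d [ 1.  -0.3  0.1]
```

Call:
move_arm --plan '[1, 0, 0, 0, 0, 0, 2, 0, 0, 0, 0, 0, 2, 0, 0, 0, 0, 0]'

```text
t: 8.78
position: [593.9, -218.0, 68.2]
orientation: [0.707, -0.002, 0.707, 0.0]
ft_force: [-1.8, 1.2, 4.2]
finger_gap: 0.566
```

Call:
move_arm --plan '[0, 0, 0, 0, 0, 0, 0, 0, 0, 0, 0, 0, 0, 0, 0, 0, 0, 0, 0, 0, 0, 0, 0, 0]' --grip -0.6

```text
t: 9.28
position: [593.9, -218.0, 68.0]
orientation: [0.707, -0.002, 0.707, 0.0]
ft_force: [0.6, -0.7, 0.6]
finger_gap: 0.798
```

```bash
python3 st.py 593.6 -218.2 68.2;python3 st.py 513.7 338.7 150
```

```text
t 9.28 p [ 593.9 -218.    68. ] q [-0.042  0.427 -0.279  0.003 -0.864 -1.527] f [ 0.6 -0.7  0.6] gap mm 70.2
turn left [0.21 0.03 0.14]
world d [-0.3 -0.2  0.2] tool d [-0.2 -0.2 -0.3]
t 9.28 p [ 593.9 -218.    68. ] q [-0.042  0.427 -0.279  0.003 -0.864 -1.527] f [ 0.6 -0.7  0.6] gap mm 70.2
turn left [0.21 0.03 0.14]
world d [-80.2 556.7  82. ] tool d [-83.4 556.8 -78.2]
```

Call:
move_arm --plan '[-20, 0, 0, 0, 0, 0, -45, 0, 0, 0, 0, 0, -70, 0, 0, 0, 0, 0, -83, 0, 0, 0, 0, 0, -83, 20, -3, 0, 0, 0, -83, 55, -8, 0, 0, 0, -83, 90, -13, 0, 0, 0, -83, 125, -18, 0, 0, 0, -83, 160, -23, 0, 0, 0, -83, 195, -28, 0, 0, 0, -83, 230, -33, 0, 0, 0, -83, 265, -38, 0, 0, 0, -83, 300, -43, 0, 0, 0, -83, 335, -48, 0, 0, 0, -83, 370, -53, 0, 0, 0, -83, 405, -58, 0, 0, 0, -83, 440, -63, 0, 0, 0, -83, 475, -68, 0, 0, 0, -83, 510, -73, 0, 0, 0, -83, 545, -78, 0, 0, 0]' --grip -0.8

```text
t: 11.78
position: [512.3, 328.1, 148.4]
orientation: [0.707, -0.003, 0.707, 0.0]
ft_force: [0.7, -1.1, 0.4]
finger_gap: 0.902
```

Call:
move_arm --plan '[0, 10, 0, 0, 0, 0, 0, 12, 0, 0, 0, 0, 0, 12, 0, 0, 0, 0]'

```text
t: 12.15
position: [512.0, 339.4, 148.0]
orientation: [0.707, -0.003, 0.708, -0.0]
ft_force: [0.1, 0.2, 0.3]
finger_gap: 0.897
```

```bash
python3 st.py 513.7 338.7 17
python3 - <<'E'
from station import snapshot
import cv2,numpy as np
for n in ("top","scene"):
    s=snapshot(n);cv2.imwrite(f'pics/{n}2.png',s["pixels"][:,:,::-1]);np.savez(n+'2.npz',**s)
E
```

```text
t 12.15 p [512.  339.4 148. ] q [ 9.040e-01  3.220e-01 -2.320e-01  2.000e-03 -1.021e+00 -2.472e+00] f [0.1 0.2 0.3] gap mm 79.0
turn left [ 0.2  -0.09  0.24]
world d [   1.7   -0.7 -131. ] tool d [ 1.31e+02 -1.00e-01  1.90e+00]
```

View pics/scene2.png

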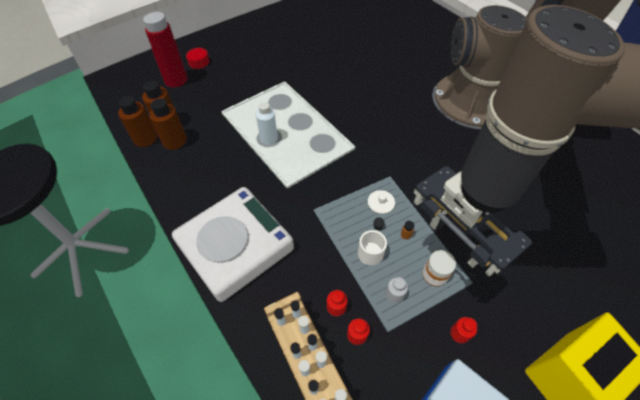

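View pics/top2.png

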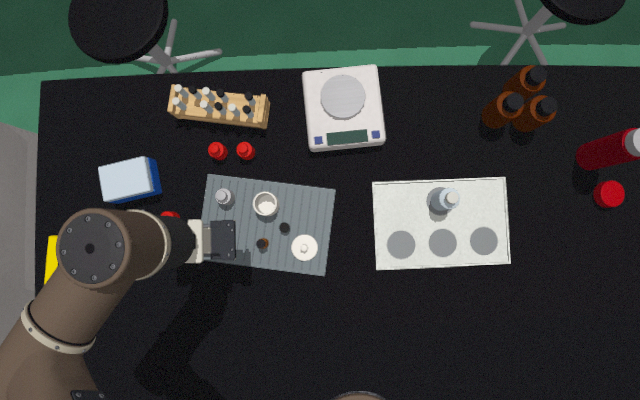

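The scene view shows the bottle upright on the back pad at (267,125), and the gripper is over the jar at (440,265). I'll descend now.

Call:
move_arm --plan '[20, 0, 2, 0, 0, 0, 40, 0, 2, 0, 0, 0, 60, 0, 2, 0, 0, 0, 80, 0, 2, 0, 0, 0, 100, 0, 2, 0, 0, 0, 115, 0, 2, 0, 0, 0, 125, 0, 2, 0, 0, 0, 130, 0, 2, 0, 0, 0, 130, 0, 2, 0, 0, 0]'

```text
t: 13.38
position: [514.2, 338.7, 18.4]
orientation: [0.707, -0.002, 0.707, -0.0]
ft_force: [-0.3, 0.4, -0.2]
finger_gap: 0.9
```

Call:
move_arm --plan '[0, 0, 0, 0, 0, 0, 0, 0, 0, 0, 0, 0, 0, 0, 0, 0, 0, 0, 0, 0, 0, 0, 0, 0, 0, 0, 0, 0, 0, 0]' --grip 1 --grip_force 25

```text
t: 14.0
position: [514.4, 338.9, 18.7]
orientation: [0.707, -0.002, 0.707, -0.0]
ft_force: [-1.6, 0.4, 3.3]
finger_gap: 0.636
```

```bash
python3 st.py 486.5 -115.3 120
```

```text
t 14.0 p [514.4 338.9  18.7] q [ 9.00e-01  4.66e-01 -3.56e-01  2.00e-03 -7.52e-01 -2.47e+00] f [-1.6  0.4  3.3] gap mm 56.0
turn left [ 0.17 -0.04  0.19]
world d [ -27.9 -454.2  101.3] tool d [ -99.7 -454.5  -29.3]
```

Call:
move_arm --plan '[-12, 0, 0, 0, 0, 0, -30, 0, 0, 0, 0, 0, -50, 0, 0, 0, 0, 0, -68, 0, 0, 0, 0, 0, -82, -5, 0, 0, 0, 0, -90, -20, -1, 0, 0, 0, -90, -45, -3, 0, 0, 0, -90, -75, -5, 0, 0, 0, -90, -105, -7, 0, 0, 0, -90, -135, -9, 0, 0, 0, -90, -165, -11, 0, 0, 0, -90, -195, -13, 0, 0, 0, -90, -225, -15, 0, 0, 0, -90, -255, -17, 0, 0, 0, -90, -285, -19, 0, 0, 0, -90, -315, -21, 0, 0, 0, -90, -345, -23, 0, 0, 0, -90, -375, -25, 0, 0, 0, -90, -405, -27, 0, 0, 0, -90, -430, -29, 0, 0, 0]'

```text
t: 16.5
position: [485.3, -93.2, 109.9]
orientation: [0.707, -0.002, 0.708, -0.001]
ft_force: [0.6, -0.3, -1.2]
finger_gap: 0.636
```

Call:
move_arm --plan '[0, -15, 0, 0, 0, 0, 0, -24, 0, 0, 0, 0, 0, -24, 0, 0, 0, 0, 0, -24, 0, 0, 0, 0]'

```text
t: 17.0
position: [485.4, -116.8, 110.0]
orientation: [0.707, -0.002, 0.708, -0.0]
ft_force: [-0.9, 0.4, -0.7]
finger_gap: 0.636
```

```bash
python3 st.py 486.7 -115.3 20.5
```

```text
t 17.0 p [ 485.4 -116.8  110. ] q [ 0.161  0.183 -0.529  0.004 -0.861 -1.732] f [-0.9  0.4 -0.7] gap mm 56.0
turn left [ 0.13 -0.07  0.19]
world d [  1.3   1.5 -89.5] tool d [89.5  1.8  1.4]
```

Call:
move_arm --plan '[18, 1, 1, 0, 0, 0, 36, 2, 1, 0, 0, 0, 54, 2, 1, 0, 0, 0, 70, 2, 1, 0, 0, 0, 80, 2, 1, 0, 0, 0, 86, 2, 1, 0, 0, 0, 89, 2, 1, 0, 0, 0, 90, 2, 1, 0, 0, 0, 90, 2, 1, 0, 0, 0]'

```text
t: 18.12
position: [486.5, -115.0, 20.7]
orientation: [0.707, -0.002, 0.707, -0.0]
ft_force: [-2.0, 1.8, 4.1]
finger_gap: 0.634
```

```bash
python3 st.py 486.7 -115.3 20.5
```

```text
t 18.12 p [ 486.5 -115.    20.7] q [ 0.164  0.313 -0.622  0.005 -0.637 -1.737] f [-2.   1.8  4.1] gap mm 55.8
turn left [ 0.14 -0.03  0.19]
world d [ 0.2 -0.3 -0.2] tool d [ 0.2 -0.3  0.2]
```

Contact is felt, so I'll release the jar and go for the weight at (613.7, 319).

Call:
move_arm --plan '[0, 0, 0, 0, 0, 0, 0, 0, 0, 0, 0, 0, 0, 0, 0, 0, 0, 0, 0, 0, 0, 0, 0, 0]' --grip -0.65

```text
t: 18.62
position: [486.5, -115.0, 20.7]
orientation: [0.707, -0.002, 0.707, -0.0]
ft_force: [0.7, -0.5, 0.4]
finger_gap: 0.828
```

Call:
move_arm --plan '[-20, 0, 0, 0, 0, 0, -45, 0, 0, 0, 0, 0, -70, 0, 0, 0, 0, 0, -95, 5, 2, 0, 0, 0, -105, 25, 8, 0, 0, 0, -105, 55, 17, 0, 0, 0, -105, 85, 26, 0, 0, 0, -105, 115, 35, 0, 0, 0, -105, 145, 44, 0, 0, 0, -105, 175, 53, 0, 0, 0, -105, 205, 62, 0, 0, 0, -105, 235, 71, 0, 0, 0, -105, 265, 80, 0, 0, 0, -105, 295, 89, 0, 0, 0, -105, 325, 98, 0, 0, 0, -105, 355, 107, 0, 0, 0, -105, 385, 116, 0, 0, 0, -105, 410, 123, 0, 0, 0, -105, 425, 127, 0, 0, 0, -105, 434, 127, 0, 0, 0]'

```text
t: 21.12
position: [612.5, 320.2, 123.7]
orientation: [0.707, -0.002, 0.707, -0.0]
ft_force: [-0.2, 0.1, 0.3]
finger_gap: 0.828
```

Call:
move_arm --plan '[0, 0, 0, 0, 0, 0, 0, 0, 0, 0, 0, 0]'

```text
t: 21.38
position: [612.3, 319.6, 123.8]
orientation: [0.707, -0.002, 0.708, -0.001]
ft_force: [0.0, 0.6, -0.3]
finger_gap: 0.824
```

```bash
python3 st.py 613.7 319 13
```

```text
t 21.38 p [612.3 319.6 123.8] q [ 7.640e-01  4.580e-01 -7.900e-02  2.000e-03 -1.038e+00 -2.333e+00] f [ 0.   0.6 -0.3] gap mm 72.5
turn left [ 0.12 -0.07  0.22]
world d [   1.4   -0.6 -110.8] tool d [110.8  -0.2   1.5]
```

Call:
move_arm --plan '[20, 0, 1, 0, 0, 0, 40, 0, 1, 0, 0, 0, 60, 0, 1, 0, 0, 0, 80, 0, 1, 0, 0, 0, 95, 0, 1, 0, 0, 0, 105, 0, 1, 0, 0, 0, 109, 0, 1, 0, 0, 0, 110, 0, 1, 0, 0, 0, 110, 0, 1, 0, 0, 0]'

```text
t: 22.5
position: [613.5, 319.4, 14.3]
orientation: [0.707, -0.002, 0.707, -0.0]
ft_force: [0.6, -0.1, 0.7]
finger_gap: 0.822
```

Call:
move_arm --plan '[0, 0, 0, 0, 0, 0, 0, 0, 0, 0, 0, 0, 0, 0, 0, 0, 0, 0, 0, 0, 0, 0, 0, 0, 0, 0, 0, 0, 0, 0]' --grip 1 --grip_force 45

```text
t: 23.12
position: [613.5, 319.4, 14.4]
orientation: [0.707, -0.002, 0.707, -0.0]
ft_force: [-0.3, -0.6, 1.2]
finger_gap: 0.446
```

```bash
python3 st.py 490.6 -326.6 15
```

```text
t 23.12 p [613.5 319.4  14.4] q [ 0.762  0.568 -0.175  0.003 -0.83  -2.333] f [-0.3 -0.6  1.2] gap mm 39.3
turn left [ 0.13 -0.03  0.19]
world d [-1.229e+02 -6.460e+02  6.000e-01] tool d [   1.7 -645.7 -124.3]
```

Call:
move_arm --plan '[-10, 0, 0, 0, 0, 0, -30, 0, 0, 0, 0, 0, -50, 0, 0, 0, 0, 0, -70, 0, 0, 0, 0, 0, -88, -5, -1, 0, 0, 0, -100, -20, -4, 0, 0, 0, -100, -45, -9, 0, 0, 0, -100, -75, -15, 0, 0, 0, -100, -105, -20, 0, 0, 0, -100, -135, -26, 0, 0, 0, -100, -165, -32, 0, 0, 0, -100, -195, -38, 0, 0, 0, -100, -225, -43, 0, 0, 0, -100, -255, -49, 0, 0, 0, -100, -285, -55, 0, 0, 0, -100, -315, -61, 0, 0, 0, -100, -345, -66, 0, 0, 0, -100, -375, -72, 0, 0, 0, -100, -405, -78, 0, 0, 0, -100, -435, -84, 0, 0, 0]'

```text
t: 25.62
position: [529.6, -117.3, 116.1]
orientation: [0.707, -0.002, 0.707, -0.0]
ft_force: [0.1, 0.4, -5.5]
finger_gap: 0.449
```

```bash
python3 st.py 490.6 -326.6 114
```

```text
t 25.62 p [ 529.6 -117.3  116.1] q [ 0.146  0.242 -0.431  0.004 -0.898 -1.717] f [ 0.1  0.4 -5.5] gap mm 39.5
turn left [ 0.12 -0.01  0.19]
world d [ -39.  -209.3   -2.1] tool d [   2.8 -209.2  -39.4]
```

Call:
move_arm --plan '[0, -30, -6, 0, 0, 0, 0, -60, -12, 0, 0, 0, 0, -90, -18, 0, 0, 0, 0, -120, -24, 0, 0, 0, 0, -150, -29, 0, 0, 0, 0, -180, -34, 0, 0, 0, 0, -200, -39, 0, 0, 0, 0, -209, -39, 0, 0, 0, 0, -209, -39, 0, 0, 0, 0, -209, -39, 0, 0, 0]'

```text
t: 26.88
position: [491.0, -326.0, 116.8]
orientation: [0.707, -0.002, 0.707, -0.0]
ft_force: [-0.4, 0.8, -6.2]
finger_gap: 0.448
```

```bash
python3 st.py 490.6 -326.6 16.4
```

```text
t 26.88 p [ 491.  -326.   116.8] q [-0.253  0.312 -0.329  0.004 -0.929 -1.318] f [-0.4  0.8 -6.2] gap mm 39.4
turn left [ 0.13 -0.01  0.19]
world d [  -0.4   -0.6 -100.4] tool d [100.4  -0.3  -0.4]
```

Call:
move_arm --plan '[20, 0, 0, 0, 0, 0, 40, 0, 0, 0, 0, 0, 60, 0, 0, 0, 0, 0, 78, 0, 0, 0, 0, 0, 90, 0, 0, 0, 0, 0, 96, 0, 0, 0, 0, 0, 99, 0, 0, 0, 0, 0, 100, 0, 0, 0, 0, 0, 100, 0, 0, 0, 0, 0]'

```text
t: 28.0
position: [491.2, -326.4, 17.2]
orientation: [0.707, -0.002, 0.707, -0.0]
ft_force: [-0.2, -0.6, -4.8]
finger_gap: 0.453
```

```bash
python3 st.py 490.6 -326.6 16.4
```

```text
t 28.0 p [ 491.2 -326.4   17.2] q [-0.253  0.433 -0.424  0.005 -0.713 -1.319] f [-0.2 -0.6 -4.8] gap mm 39.9
turn left [0.14 0.02 0.2 ]
world d [-0.6 -0.2 -0.8] tool d [ 0.8 -0.2 -0.6]
```

Call:
move_arm --plan '[1, 0, 0, 0, 0, 0, 2, 0, 0, 0, 0, 0, 2, 0, 0, 0, 0, 0]'

```text
t: 28.38
position: [491.6, -326.6, 16.4]
orientation: [0.708, -0.002, 0.707, -0.0]
ft_force: [-2.5, 2.4, 4.4]
finger_gap: 0.449
```

Call:
move_arm --plan '[0, 0, 0, 0, 0, 0, 0, 0, 0, 0, 0, 0, 0, 0, 0, 0, 0, 0, 0, 0, 0, 0, 0, 0]' --grip -0.5

```text
t: 28.88
position: [491.7, -326.7, 16.4]
orientation: [0.708, -0.002, 0.707, -0.0]
ft_force: [-0.8, -0.6, -0.5]
finger_gap: 0.749
```

```bash
python3 st.py 593.3 214.5 120
```

```text
t 28.88 p [ 491.7 -326.7   16.4] q [-0.253  0.434 -0.424  0.005 -0.71  -1.319] f [-0.8 -0.6 -0.5] gap mm 65.9
turn left [0.16 0.09 0.23]
world d [101.6 541.2 103.6] tool d [-105.7  540.4  103.2]
```

Call:
move_arm --plan '[-20, 0, 0, 0, 0, 0, -45, 0, 0, 0, 0, 0, -70, 0, 0, 0, 0, 0, -95, 5, 1, 0, 0, 0, -105, 25, 5, 0, 0, 0, -105, 60, 11, 0, 0, 0, -105, 95, 18, 0, 0, 0, -105, 130, 24, 0, 0, 0, -105, 165, 31, 0, 0, 0, -105, 200, 38, 0, 0, 0, -105, 235, 45, 0, 0, 0, -105, 270, 51, 0, 0, 0, -105, 305, 58, 0, 0, 0, -105, 340, 65, 0, 0, 0, -105, 375, 71, 0, 0, 0, -105, 410, 78, 0, 0, 0, -105, 445, 85, 0, 0, 0, -105, 480, 92, 0, 0, 0, -105, 510, 98, 0, 0, 0, -105, 530, 102, 0, 0, 0]'

```text
t: 31.38
position: [591.8, 205.9, 118.9]
orientation: [0.707, -0.003, 0.707, -0.0]
ft_force: [-0.2, 0.7, -0.4]
finger_gap: 0.752
```

Call:
move_arm --plan '[0, 10, 1, 0, 0, 0, 0, 11, 1, 0, 0, 0, 0, 11, 1, 0, 0, 0]' --grip -0.8

```text
t: 31.75
position: [592.6, 216.2, 118.8]
orientation: [0.707, -0.003, 0.707, -0.0]
ft_force: [0.8, 0.6, 1.5]
finger_gap: 0.894
```

```bash
python3 st.py 593.3 214.5 13
python3 - <<'E'
from station import snapshot
import cv2,numpy as np
for n in ("top","scene"):
    s=snapshot(n);cv2.imwrite(f'pics/{n}3.png',s["pixels"][:,:,::-1]);np.savez(n+'3.npz',**s)
E
```

```text
t 31.75 p [592.6 216.2 118.8] q [ 0.661  0.373 -0.231  0.005 -0.97  -2.232] f [0.8 0.6 1.5] gap mm 78.7
turn left [0.18 0.03 0.26]
world d [   0.7   -1.7 -105.8] tool d [105.8  -1.2   0.7]
```

View pics/scene3.png

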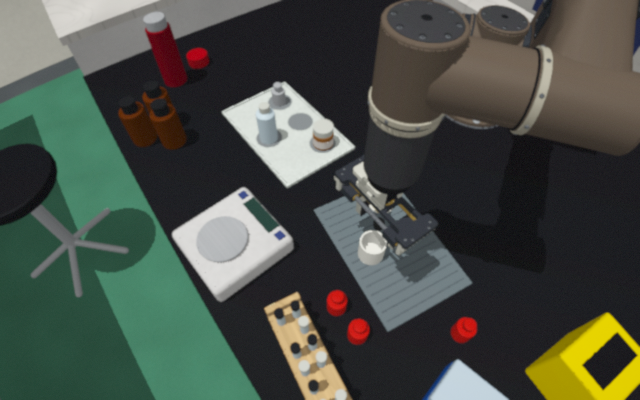

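View pics/top3.png

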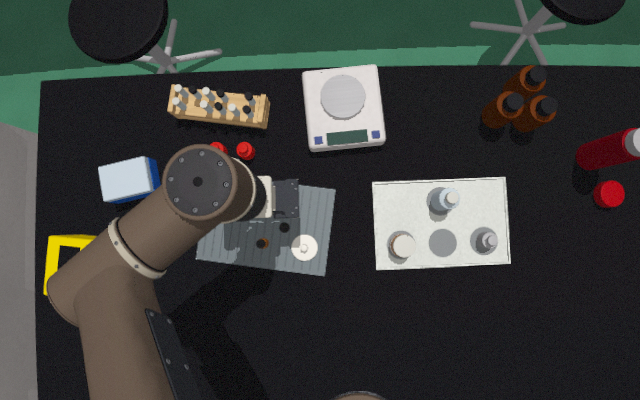

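Bottle (267,125), jar (322,135) and weight (279,97) stand on their pads in the scene view. Next is the crucible.

Call:
move_arm --plan '[20, -1, 1, 0, 0, 0, 40, -1, 1, 0, 0, 0, 60, -1, 1, 0, 0, 0, 78, -1, 1, 0, 0, 0, 90, -1, 1, 0, 0, 0, 98, -1, 1, 0, 0, 0, 102, -1, 1, 0, 0, 0, 102, -1, 1, 0, 0, 0, 102, -1, 1, 0, 0, 0]'

```text
t: 32.98
position: [594.1, 214.8, 17.5]
orientation: [0.708, -0.002, 0.707, -0.0]
ft_force: [0.1, -1.1, 0.1]
finger_gap: 0.9
```

Call:
move_arm --plan '[0, 0, 0, 0, 0, 0, 0, 0, 0, 0, 0, 0, 0, 0, 0, 0, 0, 0, 0, 0, 0, 0, 0, 0, 0, 0, 0, 0, 0, 0]' --grip 1 --grip_force 20

```text
t: 33.6
position: [594.2, 214.9, 17.7]
orientation: [0.708, -0.002, 0.706, -0.0]
ft_force: [-0.5, 1.0, 2.6]
finger_gap: 0.671
```

```bash
python3 st.py 488.6 -221 110
```

```text
t 33.6 p [594.2 214.9  17.7] q [ 0.658  0.486 -0.323  0.006 -0.762 -2.23 ] f [-0.5  1.   2.6] gap mm 59.1
turn left [0.18 0.11 0.21]
world d [-105.6 -435.9   92.3] tool d [ -90.9 -435.9 -106.8]
```

Call:
move_arm --plan '[-10, 0, 0, 0, 0, 0, -30, 0, 0, 0, 0, 0, -50, 0, 0, 0, 0, 0, -70, 0, 0, 0, 0, 0, -85, -5, -1, 0, 0, 0, -95, -20, -5, 0, 0, 0, -95, -48, -12, 0, 0, 0, -95, -76, -19, 0, 0, 0, -95, -104, -26, 0, 0, 0, -95, -132, -33, 0, 0, 0, -95, -160, -40, 0, 0, 0, -95, -188, -47, 0, 0, 0, -95, -216, -54, 0, 0, 0, -95, -244, -61, 0, 0, 0, -95, -272, -68, 0, 0, 0, -95, -300, -75, 0, 0, 0, -95, -328, -82, 0, 0, 0, -95, -356, -89, 0, 0, 0, -95, -384, -96, 0, 0, 0, -95, -412, -103, 0, 0, 0]'

```text
t: 36.1
position: [490.7, -199.0, 113.8]
orientation: [0.708, -0.002, 0.707, -0.0]
ft_force: [0.5, -0.5, -1.2]
finger_gap: 0.665
```

Call:
move_arm --plan '[0, -15, -3, 0, 0, 0, 0, -25, -4, 0, 0, 0, 0, -25, -4, 0, 0, 0, 0, -25, -4, 0, 0, 0]'

```text
t: 36.6
position: [486.9, -223.5, 113.8]
orientation: [0.708, -0.002, 0.707, -0.0]
ft_force: [0.0, -0.5, -0.4]
finger_gap: 0.667
```

```bash
python3 st.py 488.6 -221 20
```

```text
t 36.6 p [ 486.9 -223.5  113.8] q [-0.062  0.234 -0.45   0.005 -0.885 -1.509] f [ 0.  -0.5 -0.4] gap mm 58.7
turn left [0.15 0.08 0.21]
world d [  1.7   2.5 -93.8] tool d [93.8  2.9  1.6]
```

Call:
move_arm --plan '[18, 1, 1, 0, 0, 0, 36, 3, 2, 0, 0, 0, 54, 3, 2, 0, 0, 0, 70, 3, 2, 0, 0, 0, 82, 3, 2, 0, 0, 0, 90, 3, 2, 0, 0, 0, 93, 3, 2, 0, 0, 0, 94, 3, 2, 0, 0, 0, 94, 3, 2, 0, 0, 0]'

```text
t: 37.72
position: [489.3, -220.9, 20.2]
orientation: [0.708, -0.002, 0.706, -0.0]
ft_force: [0.4, -0.5, -1.6]
finger_gap: 0.663
```

```bash
python3 st.py 488.6 -221 20
```

```text
t 37.73 p [ 489.3 -220.9   20.2] q [-0.056  0.361 -0.543  0.006 -0.665 -1.517] f [ 0.4 -0.5 -1.6] gap mm 58.4
turn left [0.15 0.11 0.21]
world d [-0.7 -0.1 -0.2] tool d [ 0.2 -0.1 -0.7]
```

Call:
move_arm --plan '[1, 0, 0, 0, 0, 0, 2, 0, 0, 0, 0, 0, 2, 0, 0, 0, 0, 0]'

```text
t: 38.1
position: [489.6, -221.0, 19.6]
orientation: [0.708, -0.002, 0.706, -0.0]
ft_force: [-3.7, 2.1, 12.3]
finger_gap: 0.664
```

Call:
move_arm --plan '[0, 0, 0, 0, 0, 0, 0, 0, 0, 0, 0, 0, 0, 0, 0, 0, 0, 0, 0, 0, 0, 0, 0, 0]' --grip -0.6

```text
t: 38.6
position: [489.5, -221.0, 19.4]
orientation: [0.708, -0.002, 0.706, -0.0]
ft_force: [-0.1, 0.8, 0.3]
finger_gap: 0.795
```

```bash
python3 st.py 484.7 125 120
```

```text
t 38.6 p [ 489.5 -221.    19.4] q [-0.056  0.362 -0.544  0.006 -0.662 -1.517] f [-0.1  0.8  0.3] gap mm 70.0
turn left [0.17 0.16 0.23]
world d [ -4.8 346.  100.6] tool d [-102.   345.7   -3.5]
```

Call:
move_arm --plan '[-20, 0, 0, 0, 0, 0, -45, 0, 0, 0, 0, 0, -70, 0, 0, 0, 0, 0, -95, 5, 0, 0, 0, 0, -102, 25, 0, 0, 0, 0, -102, 55, 0, 0, 0, 0, -102, 85, 0, 0, 0, 0, -102, 115, -1, 0, 0, 0, -102, 145, -1, 0, 0, 0, -102, 175, -1, 0, 0, 0, -102, 205, -2, 0, 0, 0, -102, 235, -2, 0, 0, 0, -102, 265, -2, 0, 0, 0, -102, 295, -3, 0, 0, 0, -102, 320, -3, 0, 0, 0, -102, 338, -3, 0, 0, 0, -102, 346, -3, 0, 0, 0, -102, 346, -3, 0, 0, 0]'

```text
t: 40.85
position: [485.2, 125.4, 119.9]
orientation: [0.708, -0.003, 0.706, -0.0]
ft_force: [-0.3, -0.6, 0.5]
finger_gap: 0.8
```

Call:
move_arm --plan '[0, 0, 0, 0, 0, 0, 0, 0, 0, 0, 0, 0]' --grip 0

```text
t: 41.1
position: [485.1, 124.8, 119.9]
orientation: [0.708, -0.002, 0.706, -0.001]
ft_force: [-1.3, -0.4, 0.3]
finger_gap: 0.632
```

```bash
python3 st.py 484.7 125 13.5
python3 - <<'E'
from station import snapshot
import cv2,numpy as np
for n in ("top","scene"):
    s=snapshot(n);np.savez(n+'4.npz',**s)
    sl=(slice(160,280),slice(285,525)) if n=="top" else (slice(70,240),slice(215,455))
    cv2.imwrite(f'pics/{n}4.png',cv2.resize(s["pixels"][sl][:,:,::-1],None,fx=3.3,fy=3.3))
E
```

```text
t 41.1 p [485.1 124.8 119.9] q [ 0.649  0.173 -0.516  0.006 -0.883 -2.221] f [-1.3 -0.4  0.3] gap mm 55.6
turn left [0.15 0.14 0.25]
world d [  -0.4    0.2 -106.4] tool d [106.4   0.7  -0.7]
```

View pics/scene4.png

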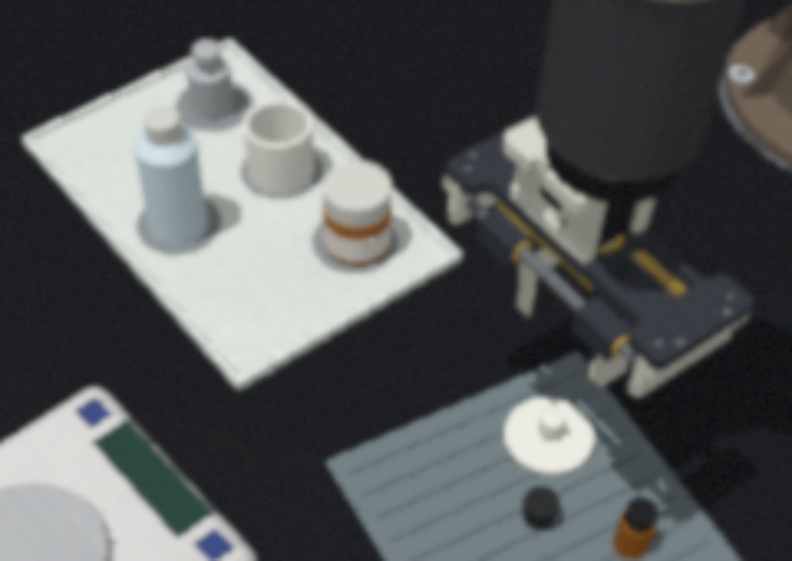

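View pics/top4.png

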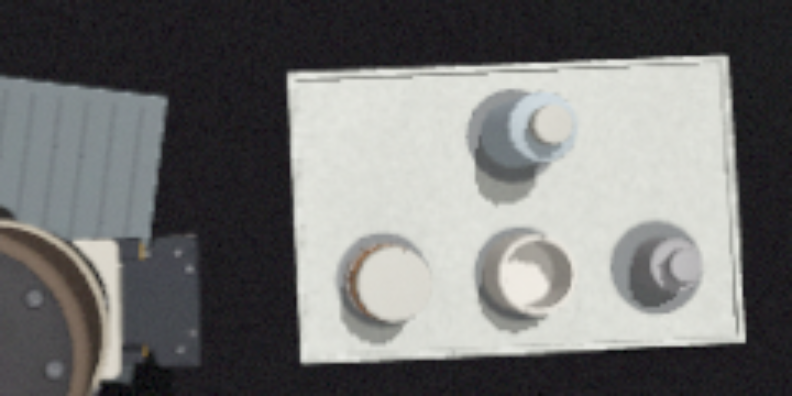

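Run:
```python
from h import *
T=load('top4.npz');S=load('scene4.npz')
c=lambda x,y:((x+.5)/3.3-.5+285,(y+.5)/3.3-.5+160)
d=lambda x,y:((x+.5)/3.3-.5+215,(y+.5)/3.3-.5+70)
tgt=dict(bottle=(593.6,-218.2),cruc=(488.6,-221),jar=(486.5,-115.3),weight=(490.6,-326.6))
for n,a,b,z in [("bottle",(549,125),(164,125),124),("cruc",(535,275),(279,132),61),("jar",(392,284),(359,189),72),("weight",(684,266),(207,50),71)]:
    p=pt(T,[c(*a)],z)[0,:2];q=pt(S,[d(*b)],z)[0,:2];print(n,p.round(1),q.round(1),'avg-target',((p+q)/2-tgt[n]).round(1))
# lid on mat, disc z=11 and knob z=32
print('lid', pt(S,[d(549,435)],11).round(1),'knob',pt(S,[d(553,419)],32).round(1))
```

```text
bottle [ 593.5 -216.2] [ 597.  -208.1] avg-target [1.6 6. ]
cruc [ 489.3 -219.5] [ 494.8 -209.7] avg-target [3.4 6.4]
jar [ 485.9 -113.8] [ 486.9 -109. ] avg-target [-0.1  3.9]
weight [ 493.3 -325.5] [ 492.9 -322.5] avg-target [2.5 2.6]
lid [[486.  126.9  11. ]] knob [[486.  127.3  32. ]]
```

Call:
move_arm --plan '[20, 0, 0, 0, 0, 0, 40, 0, 0, 0, 0, 0, 60, 0, 0, 0, 0, 0, 78, 0, 0, 0, 0, 0, 90, 0, 0, 0, 0, 0, 98, 0, 0, 0, 0, 0, 103, 0, 0, 0, 0, 0, 106, 0, 0, 0, 0, 0, 106, 0, 0, 0, 0, 0]'

```text
t: 42.32
position: [485.5, 124.6, 14.1]
orientation: [0.708, -0.002, 0.706, -0.0]
ft_force: [0.0, 0.1, -0.2]
finger_gap: 0.502
```

```bash
python3 st.py 485 125 13.5
```

```text
t 42.33 p [485.5 124.6  14.1] q [ 0.648  0.325 -0.627  0.008 -0.619 -2.223] f [ 0.   0.1 -0.2] gap mm 44.1
turn left [0.16 0.16 0.23]
world d [-0.5  0.4 -0.6] tool d [ 0.6  0.4 -0.5]
```

Call:
move_arm --plan '[0, 0, 0, 0, 0, 0, 0, 0, 0, 0, 0, 0, 0, 0, 0, 0, 0, 0, 0, 0, 0, 0, 0, 0, 0, 0, 0, 0, 0, 0, 0, 0, 0, 0, 0, 0]' --grip 1 --grip_force 15

```text
t: 43.08
position: [485.6, 124.6, 14.2]
orientation: [0.708, -0.002, 0.706, -0.0]
ft_force: [-0.6, 0.0, 2.6]
finger_gap: 0.199
```

Call:
move_arm --plan '[-8, 0, 0, 0, 0, 0, -25, 0, 0, 0, 0, 0, -45, 0, 0, 0, 0, 0, -70, 0, 0, 0, 0, 0, -95, 0, 0, 0, 0, 0, -115, 0, 0, 0, 0, 0, -115, 0, 0, 0, 0, 0]'

```text
t: 43.95
position: [486.1, 125.6, 131.0]
orientation: [0.709, -0.002, 0.705, 0.0]
ft_force: [-0.1, -0.1, -0.5]
finger_gap: 0.202
```

```bash
python3 st.py 489.2 -221 131;  python3 - <<'E'
from station import snapshot
import cv2,numpy as np
n="scene"
s=snapshot(n);np.savez(n+'5.npz',**s)
sl=(slice(70,240),slice(215,455))
cv2.imwrite(f'pics/{n}5.png',cv2.resize(s["pixels"][sl][:,:,::-1],None,fx=3.3,fy=3.3))
E
```

```text
t 43.95 p [486.1 125.6 131. ] q [ 0.649  0.159 -0.502  0.007 -0.906 -2.221] f [-0.1 -0.1 -0.5] gap mm 17.8
turn left [0.17 0.33 0.12]
world d [   3.1 -346.6    0. ] tool d [   0.7 -346.6    2.1]
```

View pics/scene5.png

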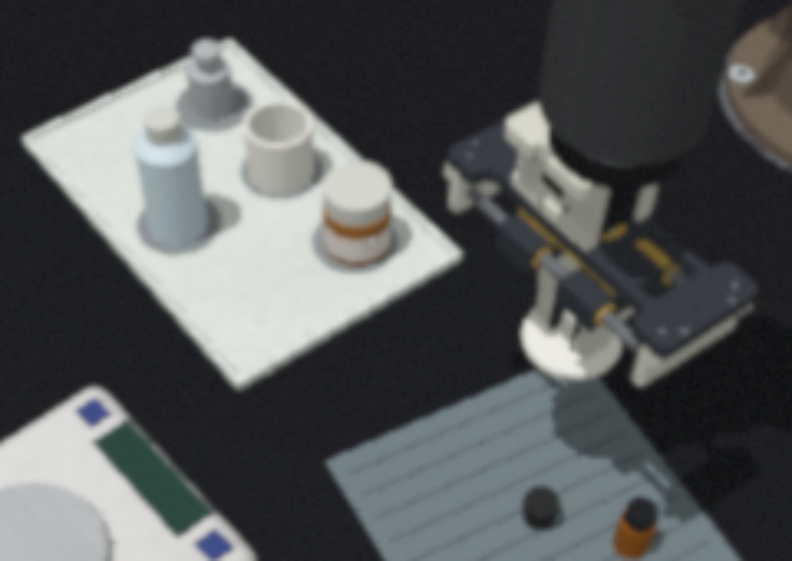

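The lid hangs level in the gripper at crop (570,340), so I'll carry it over the crucible.

Call:
move_arm --plan '[0, -10, 0, 0, 0, 0, 0, -30, 0, 0, 0, 0, 0, -55, 0, 0, 0, 0, 0, -80, 0, 0, 0, 0, 0, -105, 1, 0, 0, 0, 0, -130, 1, 0, 0, 0, 0, -155, 1, 0, 0, 0, 0, -180, 1, 0, 0, 0, 0, -205, 1, 0, 0, 0, 0, -230, 2, 0, 0, 0, 0, -255, 2, 0, 0, 0, 0, -280, 2, 0, 0, 0, 0, -305, 2, 0, 0, 0, 0, -325, 2, 0, 0, 0, 0, -340, 2, 0, 0, 0, 0, -346, 2, 0, 0, 0, 0, -346, 2, 0, 0, 0, 0, -346, 2, 0, 0, 0]'

```text
t: 46.25
position: [488.3, -220.4, 130.8]
orientation: [0.709, -0.002, 0.706, 0.0]
ft_force: [0.2, 0.3, -1.3]
finger_gap: 0.202
```

```bash
python3 st.py 489.2 -221 71.2
```

```text
t 46.25 p [ 488.3 -220.4  130.8] q [-0.056  0.213 -0.431  0.003 -0.922 -1.514] f [ 0.2  0.3 -1.3] gap mm 17.8
turn left [0.18 0.23 0.16]
world d [  0.9  -0.6 -59.6] tool d [59.6 -0.5  0.7]
```

Call:
move_arm --plan '[15, 0, 0, 0, 0, 0, 30, 0, 0, 0, 0, 0, 42, 0, 0, 0, 0, 0, 50, 0, 0, 0, 0, 0, 54, 0, 0, 0, 0, 0, 57, 0, 0, 0, 0, 0, 59, 0, 0, 0, 0, 0, 59, 0, 0, 0, 0, 0]'

```text
t: 47.25
position: [488.6, -220.6, 71.9]
orientation: [0.709, -0.002, 0.706, 0.0]
ft_force: [-0.3, 1.0, -0.8]
finger_gap: 0.196
```

```bash
python3 st.py 489.2 -221 71.2;  python3 - <<'E'
from station import snapshot
import cv2,numpy as np
n="scene"
s=snapshot(n);np.savez(n+'6.npz',**s)
sl=(slice(50,180),slice(215,375))
cv2.imwrite(f'pics/{n}6.png',cv2.resize(s["pixels"][sl][:,:,::-1],None,fx=4.5,fy=4.5))
E
```

```text
t 47.25 p [ 488.6 -220.6   71.9] q [-0.056  0.285 -0.497  0.004 -0.784 -1.514] f [-0.3  1.  -0.8] gap mm 17.3
turn left [0.18 0.25 0.16]
world d [ 0.6 -0.4 -0.7] tool d [ 0.7 -0.4  0.6]
```

View pics/scene6.png

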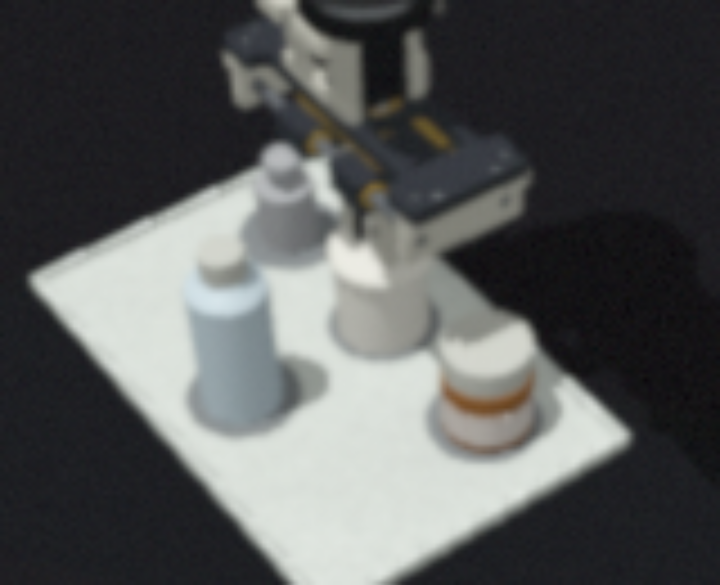

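The lid sits centred just over the crucible at crop (375,260). I'll touch down and release.

Call:
move_arm --plan '[0.6, 0, 0, 0, 0, 0, 1.2, 0, 0, 0, 0, 0, 1.2, 0, 0, 0, 0, 0]'

```text
t: 47.68
position: [488.9, -220.6, 71.2]
orientation: [0.709, -0.002, 0.705, 0.0]
ft_force: [-1.4, 0.9, 4.2]
finger_gap: 0.198
```

Call:
move_arm --plan '[0, 0, 0, 0, 0, 0, 0, 0, 0, 0, 0, 0, 0, 0, 0, 0, 0, 0, 0, 0, 0, 0, 0, 0]' --grip 0.2

```text
t: 48.18
position: [488.8, -220.6, 71.1]
orientation: [0.709, -0.002, 0.705, 0.0]
ft_force: [-0.4, 1.0, -0.1]
finger_gap: 0.398
```

Call:
move_arm --plan '[-10, 0, 0, 0, 0, 0, -30, 0, 0, 0, 0, 0, -55, 0, 0, 0, 0, 0, -80, 0, 0, 0, 0, 0, -105, 0, 0, 0, 0, 0, -110, 30, 0, 0, 0, 0, -110, 65, 0, 0, 0, 0, -110, 100, 0, 0, 0, 0, -110, 135, 0, 0, 0, 0, -110, 170, 0, 0, 0, 0, -110, 205, 0, 0, 0, 0, -110, 240, 0, 0, 0, 0, -110, 275, 0, 0, 0, 0, -110, 310, 0, 0, 0, 0, -110, 330, 0, 0, 0, 0, -110, 330, 0, 0, 0, 0]'

```text
t: 50.18
position: [487.3, 110.7, 180.5]
orientation: [0.709, -0.003, 0.705, 0.001]
ft_force: [-0.2, -0.5, 0.2]
finger_gap: 0.398
```

```bash
python3 st.py
python3 - <<'E'
from station import snapshot
from h import *
for n in ("top","scene"):
    s=snapshot(n);np.savez(n+'7.npz',**s)
    sl=(slice(165,280),slice(365,520)) if n=="top" else (slice(75,190),slice(215,365))
    cv2.imwrite(f'pics/{n}7.png',cv2.resize(s["pixels"][sl][:,:,::-1],None,fx=5,fy=5,interpolation=cv2.INTER_CUBIC))
E
```

```text
t 50.17 p [487.3 110.7 180.5] q [ 0.622  0.104 -0.44   0.006 -1.025 -2.191] f [-0.2 -0.5  0.2] gap mm 35.1
turn left [0.29 0.29 0.16]
```

View pics/scene7.png

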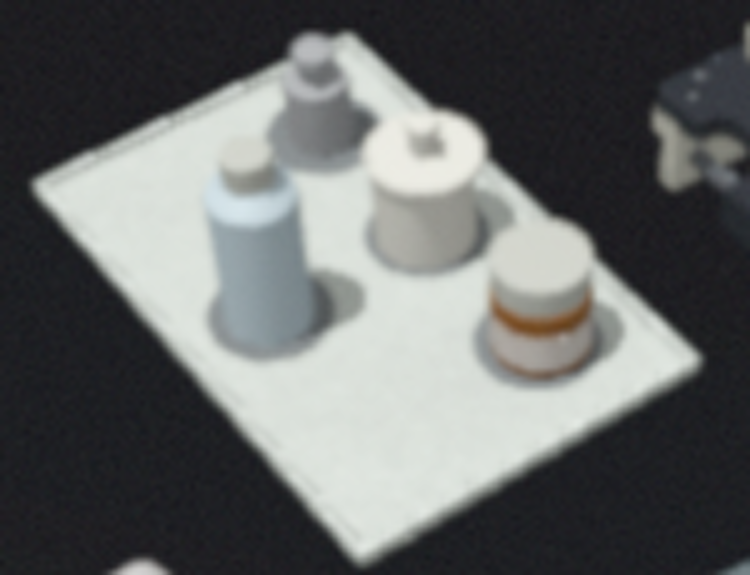

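View pics/top7.png

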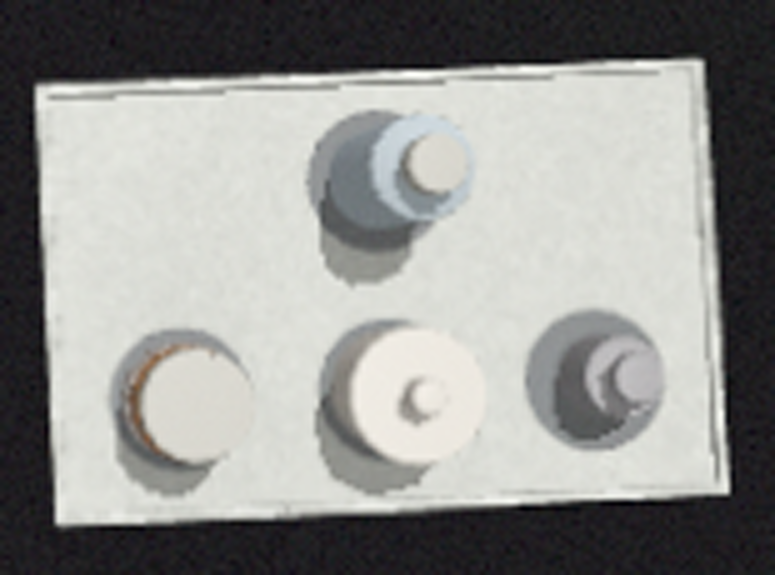

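Run:
```python
from h import *
T=load('top7.npz');S=load('scene7.npz')
c=lambda x,y:((x+.5)/5-.5+365,(y+.5)/5-.5+165)
d=lambda x,y:((x+.5)/5-.5+215,(y+.5)/5-.5+75)
padT=dict(bottle=(593.6,-220.3),lid=(488.6,-222.8),jar=(486.2,-117.6),weight=(490.7,-327.8))
padS=dict(bottle=(593.6,-216.1),lid=(488.6,-219.3),jar=(486.7,-113.1),weight=(490.5,-325.5))
for n,a,b,z in [("bottle",(436,163),(246,160),124),("lid",(418,395),(425,151),68),("jar",(198,405),(542,257),72),("weight",(637,378),(316,48),71)]:
    p=pt(T,[c(*a)],z)[0,:2];q=pt(S,[d(*b)],z)[0,:2];print(n,p.round(1),(p-padT[n]).round(1),q.round(1),(q-padS[n]).round(1))
P=cloud(T);u,v=[int(round(t)) for t in c(380,395)]
print('lid disc z', [P[int(c(x,y)[1]),int(c(x,y)[0]),2].round(1) for x,y in[(375,395),(460,395),(418,350),(418,440)]], 'jar cap',P[int(c(198,405)[1]),int(c(198,405)[0]),2])
```

```text
bottle [ 594.2 -218. ] [0.6 2.3] [ 596.3 -211.9] [2.7 4.2]
lid [ 488.1 -221. ] [-0.5  1.8] [ 487.2 -218.5] [-1.4  0.8]
jar [ 486.1 -115.6] [-0.1  2. ] [ 485.8 -112.4] [-0.9  0.7]
weight [ 493.4 -325.7] [2.7 2.1] [ 490.5 -324.1] [0.  1.4]
lid disc z [np.float64(65.8), np.float64(67.6), np.float64(67.6), np.float64(67.7)] jar cap 72.4868716893138
```

All pieces are within about 5 mm of their pads, and the lid disc is level at z ≈ 67 to 68. The robot is clear, so I'm handing in.

```bash
python3 -c "
from station import ticket
print(ticket.hand_in())"
```

```text
the job is handed in; nothing more can be done
None
```

I set out the weighing station as asked and handed it in at about 50 s of the 131 s allowed. The bottle, jar, weight and crucible are on their pads and the lid is on the crucible. The hand-in gives no verdict, so I can't say whether it passed.

- **Pad positions:** in the last pictures the bottle, jar and weight read at most 2.7 mm off their pads in the top view and 4.2 mm in the scene view. The limit is 12 mm. The crucible itself was covered by then, so it was not measured again.
- **Lid:** its disc read level at about 67 to 68 mm where 68 is expected, with one point at 65.8. In the top view its centre was about 2 mm from the crucible's, which I measured before it was covered. The limit is 8 mm.
- **Disagreement:** the two cameras differed by about 2 to 6 mm in y, and a rough scene-view reading taken before the lid went on put the crucible 9 to 10 mm off in y. I put that down to coarse pixel picking. The top view then showed about 3 mm, and the arm let go of the crucible within 1 mm of the pad position averaged from both views.
- **Vial and stopper:** I never touched them, and the scene picture taken while I held the lid shows both upright on the mat. I did not measure them again at the end.

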